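# Set the length stop of a pin-cropping jig by its knurled wheel and bring the pin up to it

## Task

Set up the green sawing jig for the next cut: roll its knurled brass wheel under a fingertip until the pointer on the blue sliding stop is level with the middle of the red marker on the scale, then push the steel pin along its groove with a fingertip until its head rests against the stop. Move the stop by its wheel only, never by hand, and leave it on the mark; do not lift the pin, shift the red marker or disturb the tools lying round the jig.

Things in the scene. Friction and masses are not known exactly. Their poses are not given: they have to be found in the camera images.
- jig: Sawing jig fixed to the bench, green base 110 x 312 x 10 mm. Origin at bench level under the groove; y runs along the groove towards the wheel, z up. In its frame, mm: groove on x = 0 from y = -128 to 0, floor 13 wide at z = 30, walls up to z = 34, 40 over the outside; saw slot at y = -20. Then the sliding stop, then the wheel at y = 133. Green rack guides at x 25 to 43, y 106 to 161 reach z = 60
- wheel_top (a point): Topmost point of the knurled brass wheel (radius 30 mm, 18 mm wide, level axle along jig x; cheeks beside it reach z = 55 mm), 72 mm over the bench, mid-width; it does not turn. Dragging the wheel's top to jig -y (towards the groove) closes the stop to -y, dragging to +y opens it. Stiff: needs 5 N of drag at the rim (press with 8 to 15 N, friction about 1.2), and stays where left
- thumbwheel (a joint): Turn of the wheel, rad, 0 = gap fully open; grows as the top of the wheel is dragged towards jig -y. A pinion and rack move the stop 6 mm per rad: 30 mm of drag on the rim moves the stop 6 mm
- length_stop: The blue sliding stop: block 46 x 48 x 26 mm, top 45 mm over the bench, with a steel anvil button (14 mm diameter) facing the groove and a rack bar running to the wheel. Slides along jig y only, 32 mm of travel, moved by the wheel; holds against pushes up to about 24 N. Not to be touched by the hand. Its origin is of no use: see stop_face, pointer_tip
- stop_face (a point): Centre of the stop's anvil face, which looks to the jig's -y; at the jig's x = 0, 36 mm above the bench
- pointer_tip (a point): Tip of the black pointer on the near side of the sliding stop, 32 mm above the bench; y axis = the jig's y axis
- marker_mid (a point): Middle of the red marker's top. The marker is a 6 mm wide saddle on the aluminium scale bar (15 mm across the bar, top 32 mm over the bench), set to the wanted length; the pointer tip passes 1.5 mm beside its inner edge. y axis = jig y. It slides at 3 N, so it must not be bumped
- marker: The red marker itself as a body; its origin is of no use: use marker_mid
- pin: Steel hinge pin, 54 mm long, 10 to 12 mm thick, 30 g, loose on the groove floor along jig y, with 2 mm of side play; its top is 6 to 8 mm above the groove walls. Origin at the middle of its underside; its head faces the stop, and its y axis runs along it from head to plain end
- pin_head (a point): Centre of the pin's head end, the one that faces the stop (27 mm from the middle)
- pin_tail (a point): Centre of the pin's plain end, the one away from the stop (27 mm from the middle)
- hex_nut: Bystander: steel hexagon nut 35 x 30 x 16 mm beside the jig; origin under its centre
- mallet: Bystander: beech mallet 105 x 303 x 73 mm; origin under its centre
- try_square: Bystander: try square 170 x 100 x 25 mm; origin under its centre
- padlock: Bystander: brass padlock 59 x 38 x 13 mm; origin under its centre
- spring_clamp: Bystander: orange spring clamp 100 x 55 x 16 mm; origin under its centre
- tin_box: Bystander: hinged tin with small screws 126 x 150 x 54 mm; origin under its centre
- tape_roll: Bystander: roll of paper tape, 74 mm diameter, 25 mm high; origin under its centre

How it is judged (in metres and radians):
On the way, in this order (a step that is already met when the one before it is completed fails the run):
1. the pointer is level with the red marker (within 2.5 mm) and the stop stands still, while the pin is still short of the stop (y of pointer_tip in the frame of marker_mid between -0.0025 and 0.0025 m and y of pin_head in the frame of stop_face below -0.008 m and linear speed of length_stop below 0.003 m/s), for 0.3 s.
2. the pin's head rests against the stop (within 2 mm) (y of pin_head in the frame of stop_face above -0.002 m), for 0.1 s.
At the end, for the whole second after the job is handed in: The pointer is level with the middle of the red marker within 2.5 mm along the scale, the pin lies flat in its groove with its head within 2 mm of the stop face, and all is at rest (y of pointer_tip in the frame of marker_mid between -0.0025 and 0.0025 m and y of pin_head in the frame of stop_face above -0.002 m and horizontal distance between pin_head and stop_face below 0.004 m and z of pin in the frame of jig between 0.027 and 0.033 m and angle between the y axis of pin and the y axis of jig, either way round below 0.15 rad and linear speed of pin below 0.01 m/s and linear speed of length_stop below 0.003 m/s); the robot touches nothing.
It fails at once if the sliding stop is pushed by hand instead of by its wheel (contact force between any of the fingers, the arm and length_stop above 1 N).
It fails at once if the pin is lifted or tipped out of its groove (z of any of pin_head, pin_tail in the frame of jig above 0.046 m).
It fails at once if the red marker is shifted (distance of marker from where it was at the start of the episode above 0.0015 m).
It fails at once if a tool or part lying round the jig is disturbed by more than 15 mm (distance of any of hex_nut, mallet, try_square, padlock, spring_clamp, tin_box, tape_roll from where it was at the start of the episode above 0.015 m).
It also fails if it takes over 58 s, if anything falls off the work surface, if the arm or the gripper's body presses on something with over 40 N, if the wrist force passes 120 N, or if a joint passes its speed limit or range.

## Robot

A 6-joint arm with a two-finger parallel gripper is mounted at the origin on a cart in front of the work surface, level with it; the furniture and walls round the work are solid. World frame = base frame: x ahead of the robot, y to its left, z up, the work surface at z = 0. Lengths are in m, angles in degrees, forces in N, time in s.
With the tool pointing down it reaches from about 0.25 to 0.725 m from the base axis. Payload 9.7 kg.
Tool frame: the origin (TCP) lies at the very end of the fingers, on their centre line; the grasp point (between the pads) lies grasp_offset behind it (grasp_offset is the distance from the TCP to the grasp point, in m); z points along the fingers, y is the line along which they close (so a half turn about z gives the same grasp; the last joint's range is limited). The gripper opens to 85 mm and grips with 20 to 120 N. Pads are 22 mm wide; open, the fingers measure 114 mm over their backs; the gripper's body (76 mm by 85 mm) begins 54 mm behind the grasp point. The pads swing forward as they close: fully open they stand 13 mm farther back than shut.
Start: joints at [73.682, 4.979, 10.078, 95.1, 0, 90], TCP at [0.155, 0.528, 0.231] pointing down, gripper open.
Joint ranges: [-179.16, 179.16], [-48.56, 103.87], [-65.8, 70.77], [-126.05, 130.52], [-82.76, 87.17], [-180, 180]. Speed limits (degrees/s): [127.2, 127.2, 147.25, 180, 180, 180].

## Interface

Orientations are given as [roll, pitch, yaw] about the fixed x, y, z axes, in that order (R = Rz(yaw) Ry(pitch) Rx(roll)).
In Python, from workcell import get_obs, camera, calibration, job_done, recognise, cut_out, mark_of, grasp_offset gives the robot as it stands.
- The arm moves only by the tool servo_tool, never from a script. Its argument "moves" is a list of rows, each a list of 3 entries, a list of its own where there are three numbers: the turn, a rotation vector about the tool's x, y, z in degrees, then the shift along the tool's x, y, z in m, then the opening in per cent of the stroke, from 0 (shut) to 100 (fully open). In form: [[[ax, ay, az], [x, y, z], claw], ...]. A call has 1 to 12 rows; each row shifts and turns the commanded pose from where the row before left it, along the tool's axes as they then stand; what a row does not reach is not made up. A row lasts 1/10 s, in which the tool goes at most 50 mm and 8.59 degrees, less where a joint would pass 70% of its speed; a pose out of reach is approached as far as the arm can. A call is refused whole if a number of a shift passes 0.05 or a number of a turn 8.59, either way. A call with a gripper value outside its range is refused whole. The fingers move at their own pace and stop on an object; "force" is the grip in N (left out, the last holds). Time passes only in rows, so rows that do not move let the fingers close. It gives the time, the measured TCP pose, the force, the opening and the grip force at its end, in the units of the state.
- get_obs(): the state, without advancing time (a new reading comes with each control period).
- camera(name): name is "scene" or "top" or "wrist"; returns (picture, depth): 384x512x3 uint8, red, green, blue; 384x512 float32, m along the optical axis (not along the pixel's ray), 0 where there is no reading.
- calibration(name): a dict with "camera_matrix" (3x3 intrinsics, pixels), "R" (3x3) and "t" (3): a world point X has camera coordinates R X + t. Camera axes: x right, y down, z forward; pixel columns grow to the right and rows downward; lengths in m; the calibration is good to about 2 mm. The wrist camera is an equidistant fisheye: a pixel r from the principal point sees the ray r / f radians off the axis. A picture is of the moment at which its call begins: read the wrist's pose just before it. calibration takes no time and is no camera call; for the wrist camera it gives the pose at the moment of the call.
- job_done(): hands the job in; it is judged then, once.
Trained networks look in the newest picture that a camera, given by its name, has taken for a name from the list of things; names that differ only in an ending like _2 or _b are one class to them, and where a whole thing is asked for, a point or a joint stands for the part that bears it (a point fixed in the world has none). Each returns a list of dicts, best first, with "score" (0 to 1); they miss things now and then, are a little off and sometimes report something else, mostly with a low value. They report only what shows in the picture. A call takes as long as a camera call.
- recognise(name, camera): "xyz" ([x, y, z] in m, in the coordinates of the camera as it stood for that picture, good to about 4 mm: the middle of the surface that is visible of it).
- cut_out(name, camera): "mask" (384x512 bool, what is visible of it).
- mark_of(name, camera): "xyz" ([x, y, z] in m, in the coordinates of the camera as it stood for that picture, good to about 4 mm: a listed point, or the origin of a listed thing).
The state is a dict: "time": time; "q": joint angles; "qd": joint speeds; "joint_efforts": joint torques, N m; "ee_pos": TCP position; "tcp_rot": TCP orientation; "wrist_force": force on the tool from outside, world axes, zero at the start; "torque": the same for the moment, N m; "opening": finger opening in m; "grasp_force": force on a finger pad.
Only numpy, scipy, OpenCV 4.12 (cv2) and the standard library are available. Lean on these libraries where they do the work, as an engineer would, in place of code of your own. Each camera call takes 0.05 s, during which the arm holds its last target. There are 200 camera calls.

## Working session

There is one attempt and no reset: what is moved stays moved. The work goes in short steps, Python scripts to look and compute and a tool call to move; the robot and the scene stay as the last step left them, time stands still between calls to the robot, and variables do not carry over. Pictures are saved under pics/ and viewed, at most 11 in all, crops included, and the job is handed in when it is done.

Besides the shell and the picture viewer there is one more tool, called after "Request:" as name(argument=value, ...), one argument or row to a line, values as JSON. servo_tool: Moves the arm, as the interface text tells. Its arguments: {"type":"object","properties":{"moves":{"type":"array"},"force":{"type":"number"}},"required":["moves"]}

```bash
mkdir -p pics
cat > h.py <<'E'
import numpy as np, cv2
from workcell import *
def w(cam,p):
    c=calibration(cam); return np.array(c["R"]).T@(np.array(p)-np.array(c["t"]))
def snap(cam,fn=None):
    im,d=camera(cam)
    if fn: cv2.imwrite('pics/'+fn,im[:,:,::-1])
    return im,d
def marks(cam,names):
    for n in names:
        r=mark_of(n,cam)
        print(cam,n,[(np.round(w(cam,a["xyz"]),4).tolist(),round(a["score"],2)) for a in r[:2]])
E
python3 - <<'E'
from h import *
o=get_obs();print(o['time'],o['ee_pos'],o['tcp_rot'],o['opening'],grasp_offset if not callable(grasp_offset) else grasp_offset())
for c in("scene","top"):
    snap(c,c+'0.png')
    marks(c,["jig","wheel_top","stop_face","pointer_tip","marker_mid","pin","pin_head","pin_tail"])
a=cv2.imread('pics/scene0.png');b=cv2.imread('pics/top0.png')
E
```

```text
0.0 [0.15445746 0.52763373 0.23056751] [-1.79923022e+02 -2.75303791e-04  1.63682292e+02] 0.0856502467264543 0.0187
scene jig [([0.5439, -0.0493, -0.0004], 0.95)]
scene wheel_top [([0.5172, 0.0799, 0.0743], 0.8), ([0.8096, 0.0909, -0.0078], 0.74)]
scene stop_face [([0.5394, -0.0177, 0.0325], 0.67)]
scene pointer_tip [([0.4937, -0.0004, 0.0305], 0.83), ([0.4144, -0.3128, -0.0016], 0.69)]
scene marker_mid []
scene pin []
scene pin_head [([0.5528, -0.0805, 0.0352], 0.65), ([0.813, 0.0864, -0.0041], 0.63)]
scene pin_tail [([0.5587, -0.1271, 0.0362], 0.61)]
top jig [([0.5438, -0.0524, 0.0003], 0.79)]
top wheel_top [([0.515, 0.0768, 0.0716], 0.96), ([0.6374, -0.354, 0.0027], 0.21)]
top stop_face [([0.5379, -0.0212, 0.0381], 0.85)]
top pointer_tip [([0.4985, 0.0028, 0.0346], 0.58)]
top marker_mid []
top pin [([0.5536, -0.1045, 0.0282], 0.48)]
top pin_head [([0.5483, -0.0769, 0.0347], 0.6)]
top pin_tail [([0.5636, -0.1311, 0.0344], 0.44)]
```

View pics/scene0.png

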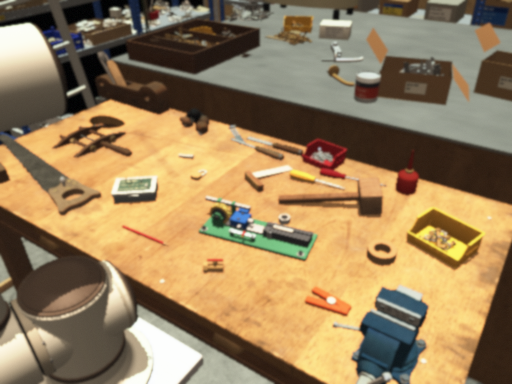

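View pics/top0.png

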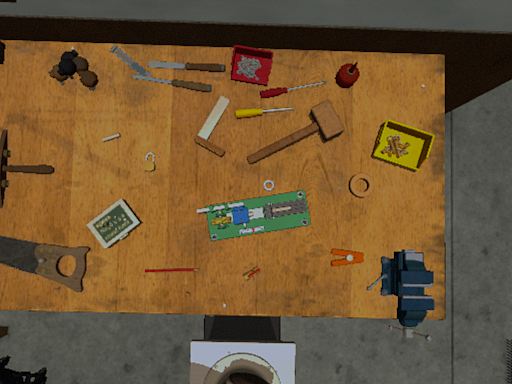

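The scene view shows the jig at about px (200–315, 200–255), with the wheel at its left end and the pin groove at the right. The top view has it at (205–310, 192–240). Next I'll turn the tool to line up with the jig and fly over it for a wrist view.

Request:
servo_tool(
  moves=[
    [[0, 0, -7.1], [0, 0, 0], 0],
    [[0, 0, -7.1], [0, 0, 0], 0],
    [[0, 0, -7.1], [0, 0, 0], 0],
    [[0, 0, -7.1], [0, 0, 0], 0],
  ],
  force=60,
)

```text
time: 1.3
ee_pos: [0.1545, 0.5278, 0.2313]
tcp_rot: [180.0, -0.0, -167.6]
wrist_force: [-0.5, 0.3, -0.6]
opening: 0.0285
grasp_force: 0.0
```

Request:
servo_tool(
  moves=[
    [[0, 0, 0], [-0.018, -0.045, 0], 0],
    [[0, 0, 0], [-0.018, -0.045, 0], 0],
    [[0, 0, 0], [-0.018, -0.045, 0], 0],
    [[0, 0, 0], [-0.018, -0.045, 0], 0],
    [[0, 0, 0], [-0.018, -0.045, 0], 0],
    [[0, 0, 0], [-0.018, -0.045, 0], 0],
    [[0, 0, 0], [-0.018, -0.045, 0], 0],
    [[0, 0, 0], [-0.018, -0.045, 0], 0],
    [[0, 0, 0], [-0.018, -0.045, 0], 0],
    [[0, 0, 0], [-0.018, -0.045, 0], 0],
    [[0, 0, 0], [-0.018, -0.045, 0], 0],
    [[0, 0, 0], [0, 0, 0], 0],
  ],
)

```text
time: 2.5
ee_pos: [0.4538, 0.081, 0.2308]
tcp_rot: [-179.9, -0.0, -168.3]
wrist_force: [-0.7, 1.2, 0.3]
opening: 0.0002
grasp_force: 0.0
```

Run:
```python
from h import *
o=get_obs();print(o['time'],o['ee_pos'],o['tcp_rot'],o['opening'],o['wrist_force'])
snap("wrist",'w0.png')
marks("wrist",["jig","wheel_top","stop_face","pointer_tip","marker_mid","pin","pin_head","pin_tail"])
```

```text
2.5 [0.4537888  0.08102057 0.23078568] [-1.79940343e+02 -1.07401656e-02 -1.68258026e+02] 0.00021515050794289738 [-0.74115916  1.16756387  0.34911524]
wrist jig [([0.5454, -0.0492, 0.0013], 0.59)]
wrist wheel_top [([0.5121, 0.0808, 0.0752], 0.91), ([0.5442, -0.0141, 0.036], 0.55)]
wrist stop_face [([0.5439, -0.0125, 0.0316], 0.94)]
wrist pointer_tip [([0.4908, 0.009, 0.0342], 0.68)]
wrist marker_mid [([0.4904, -0.0189, 0.0324], 0.48)]
wrist pin [([0.5502, -0.1019, 0.0296], 0.71)]
wrist pin_head [([0.5483, -0.0706, 0.035], 0.55)]
wrist pin_tail [([0.5673, -0.1233, 0.0367], 0.66), ([0.5437, -0.0132, 0.0376], 0.43)]
```

View pics/w0.png

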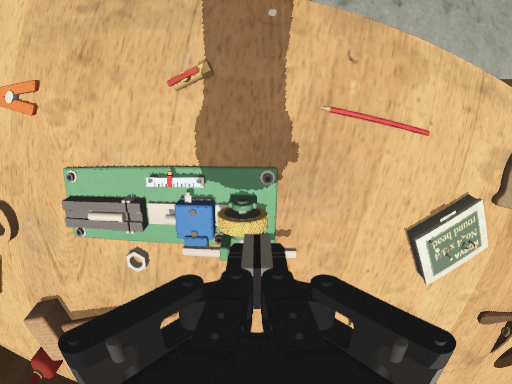

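The wrist view shows the jig at px (64–278, 167–243). The red marker is at (170,181), the pointer at (189,197), the wheel at (243,215) and the pin at (105,216). The stop therefore has to close by about 25 mm. Now I'll measure accurately.

```bash
cat >> h.py <<'E'
def ray(u,v,z,c):
    K=np.array(c["camera_matrix"]);R=np.array(c["R"]);t=np.array(c["t"])
    a=(np.array([u,v],float)-K[:2,2])/[K[0,0],K[1,1]]; r=np.hypot(*a)
    d=np.array([*(a/r*np.sin(r)),np.cos(r)]) if r>1e-9 else np.array([0,0,1.])
    o=-R.T@t; d=R.T@d
    return o+d*(z-o[2])/d[2]
def J(p,jo,yaw):
    a=np.radians(yaw);d=np.asarray(p)[:2]-jo
    return np.array([d@[np.cos(a),np.sin(a)],d@[-np.sin(a),np.cos(a)]])
E
python3 - <<'E'
from h import *
c=calibration("wrist");im,_=camera("wrist")
hsv=cv2.cvtColor(im,cv2.COLOR_RGB2HSV)
g=cv2.inRange(hsv,(55,90,40),(90,255,255));g[:150]=0;g[250:]=0;g[:,:55]=0;g[:,285:]=0
# far corners: fit near edge (top of picture) and the left and right ends
top=[ray(u,np.argmax(g[:,u]>0)-.5,.01,c)[:2] for u in range(75,265,5) if g[:,u].any()]
vx,vy,x0,y0=cv2.fitLine(np.array(top,np.float32),cv2.DIST_HUBER,0,.01,.01).ravel()
yaw=np.degrees(np.arctan2(vy,vx)); yaw=(yaw+360)%180-90
a=np.radians(yaw);ex=np.array([np.cos(a),np.sin(a)]);ey=np.array([-ex[1],ex[0]])
L=np.median([ray(np.argmax(g[v]>0)-.5,v,.01,c)[:2]@ey for v in range(172,192)])
Rr=np.median([ray(511-np.argmax(g[v,::-1]>0)+.5,v,.01,c)[:2]@ey for v in range(172,230)])
print('yaw',yaw,'near edge ex',np.array([x0,y0])@ex,'ends ey',L,Rr,'len',Rr-L)
for n,p in dict(wheel=(.5148,.0792),head=(.5495,-.076),tail=(.563,-.127),jig=(.5443,-.0503),face=(.5404,-.017),ptr=(.494,.004)).items(): print(n,np.round([p@ex,p@ey],4))
big=cv2.resize(im[160:250,55:285],None,fx=3.4,fy=3.4,interpolation=cv2.INTER_CUBIC)
cv2.imwrite('pics/w0c.png',big[:,:,::-1])
for nm,u,v,z in (("marker",170,181,.032),("ptr",188,196,.032)): 
    p=ray(u,v,z,c);print(nm,p,p[:2]@ex,p[:2]@ey)
E
```

```text
yaw -9.817444 near edge ex 0.49225125 ends ey -0.23923582606472116 0.57792366600804 len 0.8171594920727612
wheel [0.4938 0.1658]
head [0.5544 0.0188]
tail [ 0.5764 -0.0291]
jig [0.5449 0.0432]
face [0.5354 0.0754]
ptr [0.4861 0.0882]
marker [ 0.48831887 -0.01430897  0.032     ] 0.4836077548286114 0.06916358111559842
ptr [0.50260108 0.01089579 0.032     ] 0.49338316793628767 0.09643449161850991
```

View pics/w0c.png

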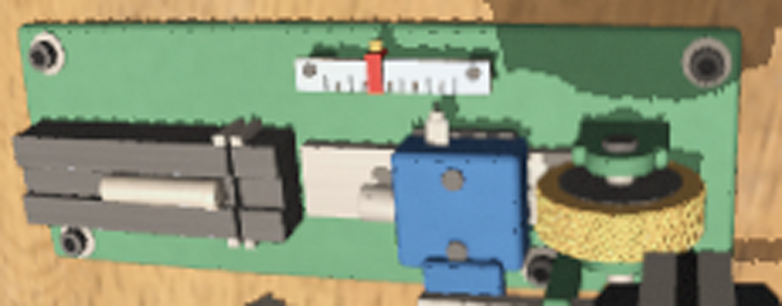

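The crop shows the marker at (375,72), the pointer prong at (437,110), the base's near corners at (20,27) and (738,33), the wheel at (622,205) and the pin from (105,190) to (215,195). I'll fit the jig frame from these corner and screw pixels.

Run:
```python
from h import *
c=calibration("wrist")
P={k:ray(55+u/3.4,160+v/3.4,z,c) for k,(u,v,z) in dict(cl=(20,27,.01),cr=(738,33,.01),sl=(45,53,.012),sr=(708,62,.012),sbl=(73,240,.012),mk0=(375,55,.032),mk1=(375,92,.032),ptr=(437,106,.032),head=(216,194,.036),tail=(104,190,.036),an=(360,200,.036),sc0=(297,92,.028),sc1=(490,96,.028)).items()}
for a,b in(("cl","cr"),("sl","sr"),("tail","head"),("sc0","sc1")):
    d=P[b]-P[a];print(a,b,'yaw',np.degrees(np.arctan2(d[1],d[0]))-90,'len',np.hypot(*d[:2]))
d=P['cr']-P['cl'];yaw=np.degrees(np.arctan2(d[1],d[0]))-90
a=np.radians(yaw);ex=np.array([np.cos(a),np.sin(a)]);ey=np.array([-ex[1],ex[0]])
for k,p in P.items(): print(k,np.round(p,4),'rel', np.round(J(p,np.array([.5443,-.0503]),yaw),4))
print('wheel',J((.5148,.0792),np.array([.5443,-.0503]),yaw))
```

```text
cl cr yaw 10.646577449630513 len 0.3060897891229113
sl sr yaw 10.686138047054996 len 0.281315447230988
tail head yaw 11.87837674336285 len 0.053643561599230886
sc0 sc1 yaw 10.733682322249777 len 0.07497115279091353
cl [ 0.5104 -0.1944  0.01  ] rel [-0.0599 -0.1354]
cr [0.4538 0.1064 0.01  ] rel [-0.0599  0.1707]
sl [ 0.5187 -0.1786  0.012 ] rel [-0.0489 -0.1214]
sr [0.4665 0.0978 0.012 ] rel [-0.0491  0.1599]
sbl [ 0.6044 -0.1641  0.012 ] rel [ 0.0381 -0.123 ]
mk0 [ 0.4835 -0.0212  0.032 ] rel [-0.0544  0.0398]
mk1 [ 0.4973 -0.0195  0.032 ] rel [-0.0405  0.0389]
ptr [0.4977 0.0043 0.032 ] rel [-0.0358  0.0623]
head [ 0.5508 -0.0794  0.036 ] rel [ 0.001  -0.0298]
tail [ 0.5619 -0.1319  0.036 ] rel [ 0.0022 -0.0834]
an [ 0.5391 -0.0197  0.036 ] rel [0.0006 0.0311]
sc0 [ 0.5051 -0.0513  0.028 ] rel [-0.0387  0.0063]
sc1 [0.4912 0.0224 0.028 ] rel [-0.0388  0.0813]
wheel [-0.005067    0.13272086]
```

Request:
servo_tool(
  moves=[
    [[0, 0, 0], [-0.031, -0.001, 0], 0],
    [[0, 0, 0], [-0.031, -0.001, 0], 0],
    [[0, 0, 0], [0, 0, 0.035], 0],
    [[0, 0, 0], [0, 0, 0.035], 0],
    [[0, 0, 0], [0, 0, 0.035], 0],
    [[0, 0, 0], [0, 0, 0.035], 0],
    [[0, 0, 0], [0, 0, 0], 0],
    [[0, 0, 0], [0, 0, 0], 0],
  ],
)

```text
time: 3.8
ee_pos: [0.5126, 0.0966, 0.092]
tcp_rot: [180.0, -0.0, -167.9]
wrist_force: [0.4, 0.4, 0.1]
opening: -0.0004
grasp_force: 0.0
```

Run:
```python
from h import *
o=get_obs();print(o['time'],o['ee_pos'],o['tcp_rot'],o['wrist_force'])
im,_=snap("wrist",'w1.png')
marks("wrist",["jig","wheel_top","stop_face","pointer_tip","marker_mid","pin_head","pin_tail"])
```

```text
3.8 [0.51258439 0.09657288 0.09203646] [ 1.79997011e+02 -2.33994660e-02 -1.67885638e+02] [0.36801492 0.379401   0.06324457]
wrist jig [([0.5505, -0.0519, 0.0031], 0.83)]
wrist wheel_top [([0.5145, 0.0793, 0.0792], 0.84)]
wrist stop_face [([0.5471, -0.0176, 0.0347], 0.9)]
wrist pointer_tip [([0.4967, 0.0025, 0.0355], 0.83)]
wrist marker_mid [([0.4913, -0.0216, 0.0348], 0.46)]
wrist pin_head [([0.5517, -0.0795, 0.0337], 0.67)]
wrist pin_tail [([0.5667, -0.1286, 0.036], 0.57), ([0.5183, 0.0763, 0.0763], 0.41)]
```

View pics/w1.png

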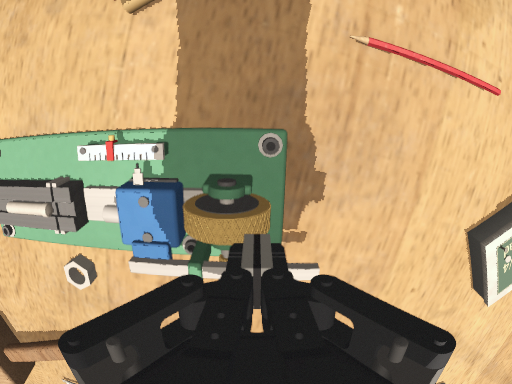

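The wrist view shows the closed fingers at px (245–270, 235), just to the +y side of the wheel centre at (228,215). The pointer is at (138,178) and the marker at (110,150). I'll now come down to feel for contact.

Request:
servo_tool(
  moves=[
    [[0, 0, 0], [0, -0.004, 0.016], 0],
    [[0, 0, 0], [0, 0, 0], 0],
    [[0, 0, 0], [0, 0, 0], 0],
  ],
)

```text
time: 4.5
ee_pos: [0.5134, 0.0923, 0.0754]
tcp_rot: [180.0, -0.0, -167.9]
wrist_force: [0.1, 0.3, -0.9]
opening: -0.0001
grasp_force: 0.0
```

Request:
servo_tool(
  moves=[
    [[0, 0, 0], [0, 0, 0.002], 0],
    [[0, 0, 0], [0, 0, 0], 0],
  ],
)

```text
time: 4.7
ee_pos: [0.5138, 0.0925, 0.0736]
tcp_rot: [180.0, 0.0, -167.9]
wrist_force: [0.7, 0.6, -0.6]
opening: -0.0002
grasp_force: 0.0
```

Request:
servo_tool(
  moves=[
    [[0, 0, 0], [0, 0, 0.001], 0],
    [[0, 0, 0], [0, 0, 0], 0],
  ],
)

```text
time: 4.9
ee_pos: [0.5137, 0.0924, 0.0724]
tcp_rot: [-180.0, 0.0, -167.9]
wrist_force: [1.2, 0.7, -0.1]
opening: 0.0001
grasp_force: 0.0
```

Request:
servo_tool(
  moves=[
    [[0, 0, 0], [0, 0, 0.001], 0],
    [[0, 0, 0], [0, 0, 0], 0],
  ],
)

```text
time: 5.1
ee_pos: [0.5136, 0.0923, 0.0712]
tcp_rot: [-180.0, -0.0, -167.9]
wrist_force: [-0.0, 0.3, -0.2]
opening: -0.0002
grasp_force: 0.0
```

Request:
servo_tool(
  moves=[
    [[0, 0, 0], [0, 0, 0.001], 0],
    [[0, 0, 0], [0, 0, 0], 0],
  ],
)

```text
time: 5.3
ee_pos: [0.5137, 0.0924, 0.0703]
tcp_rot: [-180.0, 0.0, -167.9]
wrist_force: [0.0, -0.5, 0.3]
opening: 0.0
grasp_force: 0.2
```

Request:
servo_tool(
  moves=[
    [[0, 0, 0], [0, 0, 0.001], 0],
    [[0, 0, 0], [0, 0, 0], 0],
  ],
)

```text
time: 5.5
ee_pos: [0.5138, 0.0924, 0.07]
tcp_rot: [-180.0, 0.0, -167.9]
wrist_force: [-2.0, -0.2, 5.8]
opening: -0.0004
grasp_force: 2.5
```

Request:
servo_tool(
  moves=[
    [[0, 0, 0], [0, 0, 0.0007], 0],
    [[0, 0, 0], [0, -0.003, -0.0009], 0],
    [[0, 0, 0], [0, -0.003, -0.0005], 0],
    [[0, 0, 0], [0, -0.003, -0.0003], 0],
    [[0, 0, 0], [0, -0.003, 0], 0],
  ],
)

```text
time: 6.0
ee_pos: [0.5159, 0.0816, 0.0718]
tcp_rot: [179.9, 0.1, -167.9]
wrist_force: [-8.1, 5.1, 14.0]
opening: 0.0001
grasp_force: 7.1
```

Request:
servo_tool(
  moves=[
    [[0, 0, 0], [0, -0.003, 0], 0],
    [[0, 0, 0], [0, -0.003, 0], 0],
  ],
)

```text
time: 6.2
ee_pos: [0.5171, 0.0756, 0.0719]
tcp_rot: [179.9, 0.0, -167.9]
wrist_force: [-6.6, 4.6, 13.6]
opening: 0.0002
grasp_force: 6.8
```

```bash
cat >> h.py <<'E'
def gap(fn=None):
    # red marker and pointer: jig-y difference (pointer - marker) from nets
    im,_=snap("wrist",fn);c=calibration("wrist");o=get_obs()
    print('t',round(o['time'],2),np.round(o['ee_pos'],4),np.round(o['wrist_force'],1))
    a=np.radians(11.5);ey=np.array([-np.sin(a),np.cos(a)])
    hsv=cv2.cvtColor(im,cv2.COLOR_RGB2HSV)
    red=(cv2.inRange(hsv,(0,150,90),(8,255,255))|cv2.inRange(hsv,(172,150,90),(180,255,255)))
    red[:,:60]=0;red[:110]=0;red[200:]=0;red[:,220:]=0
    v,u=np.nonzero(red);m=ray(u.mean(),v.mean(),.032,c)[:2];print('red px',u.mean(),v.mean(),len(u),m@ey)
    for n in("pointer_tip","marker_mid","stop_face"):
        for r in mark_of(n,"wrist")[:1]: p=w("wrist",r["xyz"]);print(n,np.round(p,4),round(p[:2]@ey,4),round(r["score"],2))
    return im,c
E
python3 - <<'E'
from h import *
im,c=gap()
cv2.imwrite('pics/w2c.png',cv2.resize(im[120:260,60:290],None,fx=3.4,fy=3.4,interpolation=cv2.INTER_CUBIC)[:,:,::-1])
E
```

```text
t 6.25 [0.5172 0.0752 0.0719] [-7.5  3.2 14.6]
red px 123.3179190751445 152.9364161849711 173 -0.11821279402939523
pointer_tip [ 0.4936 -0.0008  0.0355] -0.0992 0.93
marker_mid [ 0.493  -0.0231  0.0303] -0.121 0.83
stop_face [ 0.5473 -0.0212  0.0355] -0.1299 0.59
```

View pics/w2c.png

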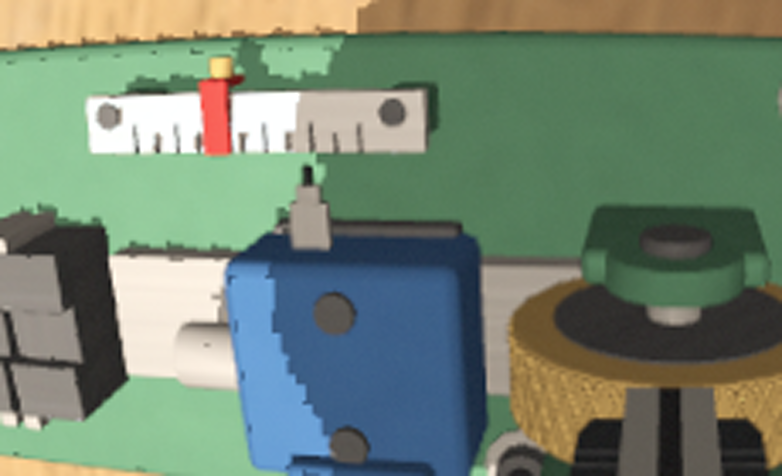

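The crop shows the pointer tip at (307,168) and the marker at (217,120). The wheel drives the stop with about 14 N of press and no problems, so I'll keep stroking.

Request:
servo_tool(
  moves=[
    [[0, 0, 0], [0, -0.0035, 0.0003], 0],
    [[0, 0, 0], [0, -0.004, 0.0009], 0],
    [[0, 0, 0], [0, 0, -0.008], 0],
    [[0, 0, 0], [0, 0.025, 0], 0],
    [[0, 0, 0], [0, 0, 0], 0],
    [[0, 0, 0], [0, 0, 0.0082], 0],
    [[0, 0, 0], [0, -0.005, -0.0013], 0],
    [[0, 0, 0], [0, -0.005, -0.0004], 0],
    [[0, 0, 0], [0, -0.005, 0], 0],
    [[0, 0, 0], [0, 0, 0], 0],
  ],
)

```text
time: 7.4
ee_pos: [0.5174, 0.077, 0.0718]
tcp_rot: [179.9, 0.1, -167.9]
wrist_force: [-4.6, 1.8, 15.2]
opening: 0.0002
grasp_force: 7.5
```

Run:
```python
from h import *
gap()
```

```text
t 7.45 [0.5174 0.077  0.0718] [-4.3  1.6 15.3]
red px 121.55232558139535 152.4825581395349 172 -0.11776984983106673
pointer_tip [ 0.4976 -0.0074  0.0352] -0.1065 0.62
marker_mid [ 0.4935 -0.0234  0.0295] -0.1213 0.55
stop_face [ 0.5472 -0.0266  0.0358] -0.1352 0.78
```

Request:
servo_tool(
  moves=[
    [[0, 0, 0], [0, -0.005, 0.0003], 0],
    [[0, 0, 0], [0, -0.005, 0.0013], 0],
    [[0, 0, 0], [0, 0, -0.008], 0],
    [[0, 0, 0], [0, 0.025, 0], 0],
    [[0, 0, 0], [0, 0, 0], 0],
    [[0, 0, 0], [0, 0, 0.008], 0],
    [[0, 0, 0], [0, -0.005, -0.0013], 0],
    [[0, 0, 0], [0, -0.005, -0.0004], 0],
    [[0, 0, 0], [0, -0.005, 0], 0],
    [[0, 0, 0], [0, 0, 0], 0],
  ],
)

```text
time: 8.6
ee_pos: [0.5172, 0.0768, 0.0718]
tcp_rot: [179.9, 0.1, -167.9]
wrist_force: [-5.3, 1.5, 17.0]
opening: -0.0001
grasp_force: 8.5
```

Run:
```python
from h import *
im,c=gap()
cv2.imwrite('pics/w3c.png',cv2.resize(im[120:260,60:290],None,fx=3.4,fy=3.4,interpolation=cv2.INTER_CUBIC)[:,:,::-1])
```

```text
t 8.65 [0.5172 0.0768 0.0718] [-5.8  1.8 17.2]
red px 121.8 152.7 180 -0.11777583435513715
pointer_tip [ 0.4981 -0.0099  0.0372] -0.109 0.72
marker_mid [ 0.4903 -0.0219  0.0308] -0.1192 0.61
stop_face [ 0.5477 -0.0302  0.0368] -0.1388 0.77
```

View pics/w3c.png

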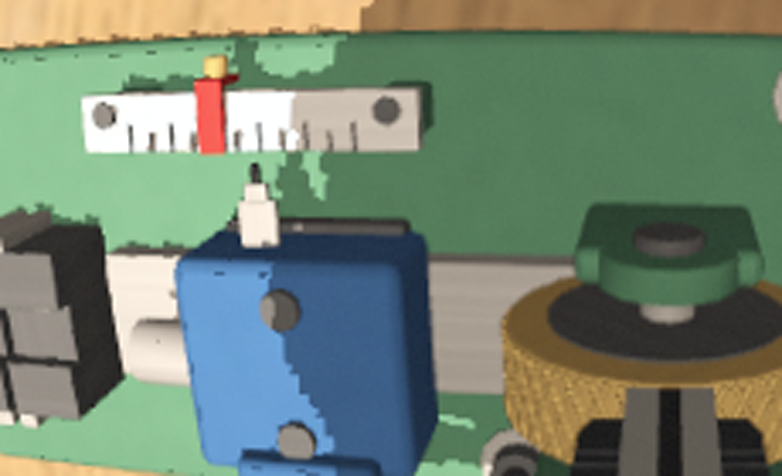

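The crop shows the pointer tip at (255,166) and the marker's inner edge at (212,152). That leaves about 8.8 mm of travel, or roughly 44 mm of drag.

Request:
servo_tool(
  moves=[
    [[0, 0, 0], [0, -0.005, 0.0003], 0],
    [[0, 0, 0], [0, -0.005, 0.001], 0],
    [[0, 0, 0], [0, 0, -0.008], 0],
    [[0, 0, 0], [0, 0.025, 0], 0],
    [[0, 0, 0], [0, 0, 0], 0],
    [[0, 0, 0], [0, 0, 0.0079], 0],
    [[0, 0, 0], [0, -0.005, -0.0013], 0],
    [[0, 0, 0], [0, -0.005, -0.0004], 0],
    [[0, 0, 0], [0, -0.005, 0], 0],
    [[0, 0, 0], [0, -0.005, 0.0003], 0],
    [[0, 0, 0], [0, -0.005, 0.001], 0],
    [[0, 0, 0], [0, 0, 0], 0],
  ],
)

```text
time: 10.0
ee_pos: [0.5192, 0.0665, 0.0712]
tcp_rot: [180.0, 0.1, -168.0]
wrist_force: [-6.7, -0.4, 20.1]
opening: -0.0
grasp_force: 9.9
```

Run:
```python
from h import *
im,c=gap()
cv2.imwrite('pics/w4c.png',cv2.resize(im[135:205,60:190],None,fx=6,fy=6,interpolation=cv2.INTER_CUBIC)[:,:,::-1])
```

```text
t 10.05 [0.5192 0.0665 0.0713] [-7.  -1.3 19.4]
red px 135.64835164835165 152.57692307692307 182 -0.1177820474209305
pointer_tip [ 0.4956 -0.0184  0.0359] -0.1168 0.97
marker_mid [ 0.4942 -0.0239  0.0317] -0.1219 0.78
stop_face [ 0.5509 -0.035   0.0346] -0.1441 0.97
```

View pics/w4c.png

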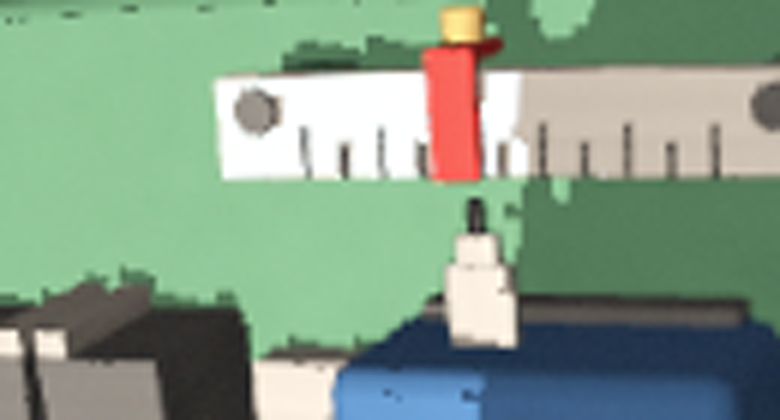

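The crop shows the pointer tip at (474,203) and the marker middle, extended, at (458,203). The scale is about 8.3 px/mm, so 1.9 mm remains, or about 9 mm of drag.

Request:
servo_tool(
  moves=[
    [[0, 0, 0], [0, 0, -0.008], 0],
    [[0, 0, 0], [0, 0.016, 0], 0],
    [[0, 0, 0], [0, 0, 0], 0],
    [[0, 0, 0], [0, 0, 0.0058], 0],
    [[0, 0, 0], [0, 0, 0], 0],
  ],
)

```text
time: 10.7
ee_pos: [0.5159, 0.0827, 0.072]
tcp_rot: [180.0, 0.0, -167.9]
wrist_force: [0.3, 1.6, 4.6]
opening: -0.0002
grasp_force: 1.9
```

Request:
servo_tool(
  moves=[
    [[0, 0, 0], [0, -0.003, 0], 0],
    [[0, 0, 0], [0, -0.003, 0], 0],
    [[0, 0, 0], [0, -0.003, 0], 0],
    [[0, 0, 0], [0, 0, 0], 0],
    [[0, 0, 0], [0, 0, 0], 0],
  ],
)

```text
time: 11.2
ee_pos: [0.5176, 0.0741, 0.072]
tcp_rot: [179.9, 0.0, -167.9]
wrist_force: [-1.8, 2.8, 7.0]
opening: 0.0002
grasp_force: 3.3
```

Request:
servo_tool(
  moves=[
    [[0, 0, 0], [0, 0, -0.02], 0],
    [[0, 0, 0], [0, 0, -0.02], 0],
    [[0, 0, 0], [0, 0, 0], 0],
    [[0, 0, 0], [0, 0, 0], 0],
  ],
)

```text
time: 11.6
ee_pos: [0.5176, 0.0738, 0.1113]
tcp_rot: [-180.0, -0.0, -167.9]
wrist_force: [0.1, 0.1, -0.8]
opening: -0.0001
grasp_force: 0.0
```

Run:
```python
from h import *
im,c=gap()
cv2.imwrite('pics/w5c.png',cv2.resize(im[130:230,60:190],None,fx=6,fy=6,interpolation=cv2.INTER_CUBIC)[:,:,::-1])
marks("wrist",["pin_head","pin_tail","pin","jig"])
```

```text
t 11.65 [0.5172 0.0738 0.1108] [-0.8 -0.2 -0. ]
red px 146.484126984127 144.484126984127 126 -0.11749549288191614
pointer_tip [ 0.4973 -0.0213  0.0346] -0.12 0.56
marker_mid [ 0.4943 -0.0218  0.0308] -0.1199 0.74
stop_face [ 0.5476 -0.0374  0.0348] -0.1458 0.63
wrist pin_head [([0.5522, -0.0793, 0.0358], 0.91)]
wrist pin_tail [([0.5527, -0.1085, 0.0301], 0.7), ([0.5663, -0.1277, 0.0367], 0.69)]
wrist pin [([0.5526, -0.1095, 0.0313], 0.84)]
wrist jig [([0.5446, -0.0524, -0.0019], 0.8)]
```

View pics/w5c.png

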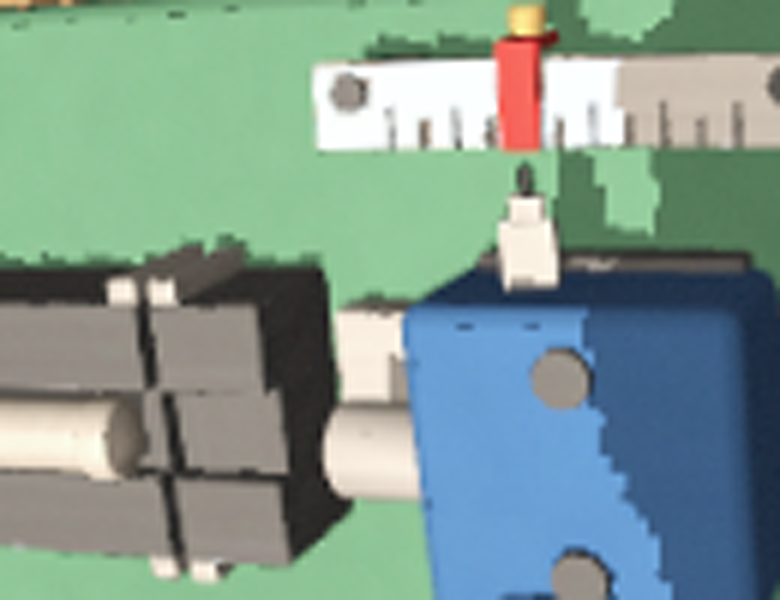

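The crop shows the pointer tip at (525,167) against the marker middle at (522,167), a 0.4 mm error, so the stop is on the mark. The pin head at (125,440) is still well short of the anvil at (330,450). Next I'll go behind the pin's tail.

Request:
servo_tool(
  moves=[
    [[0, 0, 0], [0, -0.038, 0], 0],
    [[0, 0, 0], [-0.002, -0.038, 0], 0],
    [[0, 0, 0], [0, -0.038, 0], 0],
    [[0, 0, 0], [0, -0.038, 0], 0],
    [[0, 0, 0], [0, -0.038, 0], 0],
    [[0, 0, 0], [0, -0.038, 0], 0],
    [[0, 0, 0], [0, 0, 0.025], 0],
    [[0, 0, 0], [0, 0, 0.025], 0],
    [[0, 0, 0], [0, 0, 0], 0],
    [[0, 0, 0], [0, 0, 0], 0],
  ],
)

```text
time: 13.0
ee_pos: [0.5669, -0.1481, 0.0623]
tcp_rot: [180.0, -0.0, -167.9]
wrist_force: [-0.6, 0.5, 0.3]
opening: 0.0001
grasp_force: 0.0
```

Run:
```python
from h import *
im,c=gap('w6.png') if 0 else snap("wrist",'w6.png') + ()
o=get_obs();print(o['time'],o['ee_pos'],o['tcp_rot'],o['wrist_force'])
marks("wrist",["pin_head","pin_tail","pin","stop_face"])
cv2.imwrite('pics/w6c.png',cv2.resize(im[120:300,150:406],None,fx=3,fy=3,interpolation=cv2.INTER_CUBIC)[:,:,::-1])
```

```text
13.05 [ 0.56758427 -0.14813393  0.06325234] [-1.79976345e+02  5.12603898e-02 -1.67897877e+02] [0.60353713 0.40030795 0.06406596]
wrist pin_head [([0.5547, -0.0796, 0.0374], 0.91)]
wrist pin_tail [([0.5676, -0.1313, 0.0395], 0.64)]
wrist pin [([0.5564, -0.108, 0.0314], 0.75)]
wrist stop_face [([0.5507, -0.0381, 0.0356], 0.59)]
```

View pics/w6c.png

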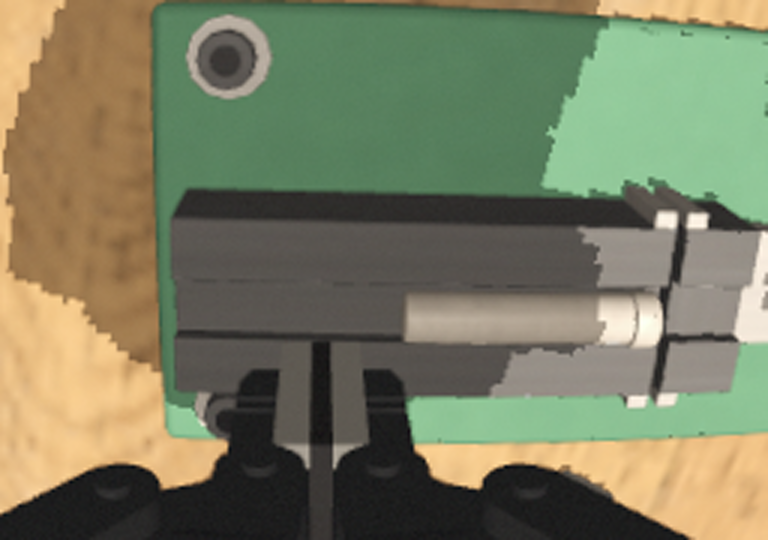

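The crop shows the pin lying in its groove from (405,318) to (662,318), with the fingertips standing behind its tail at about (320,345) and clear of it. I'll lower and then push.

Request:
servo_tool(
  moves=[
    [[0, 0, 0], [0, 0, 0.012], 0],
    [[0, 0, 0], [0, 0, 0.012], 0],
    [[0, 0, 0], [0, 0, 0], 0],
    [[0, 0, 0], [0, 0, 0], 0],
  ],
)

```text
time: 13.65
ee_pos: [0.5667, -0.1481, 0.0373]
tcp_rot: [180.0, -0.1, -167.9]
wrist_force: [0.4, 0.3, 0.2]
opening: 0.0003
grasp_force: 0.0
```

Request:
servo_tool(
  moves=[
    [[0, 0, 0], [0, 0.004, 0], 0],
    [[0, 0, 0], [0, 0.004, 0], 0],
    [[0, 0, 0], [0, 0.004, 0], 0],
    [[0, 0, 0], [0, 0.004, 0], 0],
    [[0, 0, 0], [0, 0.004, 0], 0],
    [[0, 0, 0], [0, 0.004, 0], 0],
    [[0, 0, 0], [0, 0.004, 0], 0],
    [[0, 0, 0], [0, 0.004, 0], 0],
    [[0, 0, 0], [0, 0.004, 0], 0],
    [[0, 0, 0], [0, 0, 0], 0],
  ],
)

```text
time: 14.65
ee_pos: [0.5595, -0.1125, 0.0381]
tcp_rot: [180.0, -0.0, -167.9]
wrist_force: [-0.4, 0.2, -0.1]
opening: -0.0002
grasp_force: 0.0
```

Run:
```python
from h import *
im,c=gap() if 0 else snap("wrist",'w7.png')
marks("wrist",["pin_head","pin_tail","pin","stop_face"])
print(get_obs()['wrist_force'],get_obs()['ee_pos'])
# dark/bright profile along the groove for gap head-anvil
a=np.radians(11.5)
K=calibration("wrist");R=np.array(K["R"]);t=np.array(K["t"]);M=np.array(K["camera_matrix"])
def proj(X):
    p=R@X+t;th=np.arctan2(np.hypot(p[0],p[1]),p[2]);d=p[:2]/np.hypot(p[0],p[1])*th
    return M[0,0]*d[0]+M[0,2],M[1,1]*d[1]+M[1,2]
f=np.array([.5455,-.04])
for s in range(-24,14,2):
    X=np.array([*(f+s/1000*np.array([-np.sin(a),np.cos(a)])),.042]);u,v=proj(X);print(s,round(u),round(v),im[int(round(v)),int(round(u))].tolist(),end=' ')
```

```text
wrist pin_head [([0.5462, -0.0545, 0.0346], 0.56)]
wrist pin_tail [([0.5588, -0.1058, 0.0378], 0.98)]
wrist pin [([0.5467, -0.0805, 0.0305], 0.68)]
wrist stop_face []
[-0.35545755 -0.02383422 -1.00038672] [ 0.55964401 -0.11314528  0.03802543]
-24 349 253 [80, 75, 72] -22 352 253 [80, 76, 73] -20 356 253 [81, 76, 72] -18 359 252 [130, 161, 127] -16 363 252 [144, 185, 144] -14 366 252 [141, 196, 149] -12 369 252 [143, 197, 151] -10 372 252 [143, 197, 151] -8 376 252 [141, 195, 148] -6 379 252 [142, 196, 150] -4 382 251 [80, 74, 68] -2 385 251 [84, 78, 72] 0 388 251 [235, 224, 210] 2 391 251 [237, 226, 212] 4 394 251 [237, 226, 213] 6 397 251 [238, 228, 213] 8 400 250 [242, 231, 217] 10 403 250 [242, 231, 216] 12 406 250 [242, 230, 217]
```

Request:
servo_tool(
  moves=[
    [[0, 0, 0], [0, 0.002, 0], 0],
    [[0, 0, 0], [0, 0.002, 0], 0],
    [[0, 0, 0], [0, 0.002, 0], 0],
    [[0, 0, 0], [0, 0.001, 0], 0],
    [[0, 0, 0], [0, 0.001, 0], 0],
    [[0, 0, 0], [0, 0, 0], 0],
  ],
)

```text
time: 15.5
ee_pos: [0.558, -0.1051, 0.0381]
tcp_rot: [180.0, 0.0, -167.9]
wrist_force: [-0.2, 0.4, -1.3]
opening: 0.0002
grasp_force: 0.0
```

Request:
servo_tool(
  moves=[
    [[0, 0, 0], [0, 0.001, 0], 0],
    [[0, 0, 0], [0, 0, 0], 0],
  ],
)

```text
time: 15.7
ee_pos: [0.5578, -0.1042, 0.0381]
tcp_rot: [180.0, 0.0, -167.9]
wrist_force: [0.1, -0.2, -1.0]
opening: 0.0001
grasp_force: 0.0
```

Request:
servo_tool(
  moves=[
    [[0, 0, 0], [0, 0.001, 0], 0],
    [[0, 0, 0], [0, 0, 0], 0],
  ],
)

```text
time: 15.9
ee_pos: [0.5575, -0.1032, 0.0381]
tcp_rot: [180.0, -0.0, -167.9]
wrist_force: [-0.7, 0.2, 0.2]
opening: 0.0001
grasp_force: 0.0
```

Request:
servo_tool(
  moves=[
    [[0, 0, 0], [0, 0.001, 0], 0],
    [[0, 0, 0], [0, 0, 0], 0],
  ],
)

```text
time: 16.1
ee_pos: [0.5573, -0.1022, 0.0381]
tcp_rot: [180.0, 0.0, -167.9]
wrist_force: [-0.3, -0.7, 0.4]
opening: 0.0
grasp_force: 0.0
```

Request:
servo_tool(
  moves=[
    [[0, 0, 0], [0, 0.001, 0], 0],
    [[0, 0, 0], [0, 0, 0], 0],
  ],
)

```text
time: 16.3
ee_pos: [0.5571, -0.1012, 0.0381]
tcp_rot: [180.0, 0.0, -167.9]
wrist_force: [-1.1, -1.2, 0.0]
opening: -0.0
grasp_force: 0.0
```

Request:
servo_tool(
  moves=[
    [[0, 0, 0], [0, 0.0008, 0], 0],
    [[0, 0, 0], [0, 0, 0], 0],
  ],
)

```text
time: 16.5
ee_pos: [0.557, -0.1004, 0.0381]
tcp_rot: [180.0, 0.0, -167.9]
wrist_force: [0.1, -0.3, -0.1]
opening: 0.0
grasp_force: 0.0
```

Run:
```python
from h import *
im,_=snap("wrist",'w8.png')
print(get_obs()['wrist_force'],get_obs()['ee_pos'])
marks("wrist",["pin_head","pin_tail","pin","stop_face"])
for r in range(242,262,3): print(r,' '.join('%d'%im[r,c].sum() for c in range(340,400,2)))
```

```text
[ 0.01404372 -0.75407996  0.54424597] [ 0.55696103 -0.10046077  0.03809366]
wrist pin_head [([0.5445, -0.0405, 0.0326], 0.69)]
wrist pin_tail [([0.557, -0.0937, 0.037], 0.63)]
wrist pin [([0.5432, -0.0712, 0.0311], 0.67), ([0.5577, -0.094, 0.0361], 0.64)]
wrist stop_face [([0.551, -0.035, 0.034], 0.85)]
242 478 477 482 486 477 474 483 483 489 338 557 543 515 716 625 675 672 666 662 660 655 651 648 642 639 595 308 412 350 483
245 477 478 476 475 476 475 479 482 476 367 515 492 538 727 604 710 711 711 708 705 701 698 693 687 683 644 355 427 471 485
248 455 450 450 450 447 451 452 449 426 439 474 473 722 671 627 711 711 712 713 712 712 713 714 711 707 670 395 442 482 482
251 642 647 643 612 629 630 628 594 329 412 416 652 576 242 685 694 696 696 695 696 696 695 693 692 693 460 409 455 482 482
254 491 490 490 490 488 488 490 487 490 492 491 344 230 487 649 649 650 651 654 651 654 656 656 661 426 346 419 412 478 476
257 489 493 494 493 489 487 484 488 488 490 490 491 483 489 491 291 172 147 144 143 139 150 151 143 242 390 435 476 479 483
260 492 494 496 491 489 491 487 490 491 491 488 490 490 490 488 491 141 140 143 143 145 142 144 158 297 407 452 482 482 481
```

Request:
servo_tool(
  moves=[
    [[0, 0, 0], [0, 0.0008, 0], 0],
    [[0, 0, 0], [0, 0, 0], 0],
  ],
)

```text
time: 16.95
ee_pos: [0.5569, -0.0999, 0.0381]
tcp_rot: [-180.0, 0.0, -167.9]
wrist_force: [0.1, 0.0, -0.9]
opening: 0.0002
grasp_force: 0.6
```

Request:
servo_tool(
  moves=[
    [[0, 0, 0], [0, 0.0008, 0], 0],
    [[0, 0, 0], [0, 0, 0], 0],
  ],
)

```text
time: 17.15
ee_pos: [0.5568, -0.0996, 0.0383]
tcp_rot: [-179.9, 0.0, -167.9]
wrist_force: [1.3, -4.8, -0.7]
opening: 0.0002
grasp_force: 2.4
```

A 4.8 N reaction shows the head is against the stop. I'll back away and lift.

Request:
servo_tool(
  moves=[
    [[0, 0, 0], [0, -0.001, 0], 0],
    [[0, 0, 0], [0, -0.004, 0], 0],
    [[0, 0, 0], [0, -0.01, 0], 0],
    [[0, 0, 0], [0, 0, -0.03], 0],
    [[0, 0, 0], [0, 0, -0.04], 0],
    [[0, 0, 0], [0, 0.04, 0], 0],
    [[0, 0, 0], [0, 0.04, 0], 0],
    [[0, 0, 0], [0, 0, 0], 0],
    [[0, 0, 0], [0, 0, 0], 0],
  ],
)

```text
time: 18.05
ee_pos: [0.5431, -0.0351, 0.1082]
tcp_rot: [-180.0, 0.0, -167.8]
wrist_force: [0.5, -0.1, -0.9]
opening: 0.0002
grasp_force: 0.0
```

Run:
```python
from h import *
im,_=gap()
marks("wrist",["pin_head","pin_tail"])
cv2.imwrite('pics/w9c.png',cv2.resize(im[120:260,130:330],None,fx=4,fy=4,interpolation=cv2.INTER_CUBIC)[:,:,::-1])
```

```text
t 18.1 [ 0.5432 -0.0358  0.1081] [ 0.2 -0.4 -0.1]
red px nan nan 0 -0.14353899524474273
pointer_tip [ 0.4959 -0.0196  0.0379] -0.1181 0.88
marker_mid [ 0.4942 -0.0249  0.0312] -0.123 0.58
stop_face [ 0.5484 -0.0412  0.032 ] -0.1497 0.86
wrist pin_head [([0.541, -0.0419, 0.0334], 0.77)]
wrist pin_tail [([0.5573, -0.0935, 0.0349], 0.57)]h.py:30: RuntimeWarning: Mean of empty slice.
  v,u=np.nonzero(red);m=ray(u.mean(),v.mean(),.032,c)[:2];print('red px',u.mean(),v.mean(),len(u),m@ey)
  ret = ret.dtype.type(ret / rcount)
```

View pics/w9c.png

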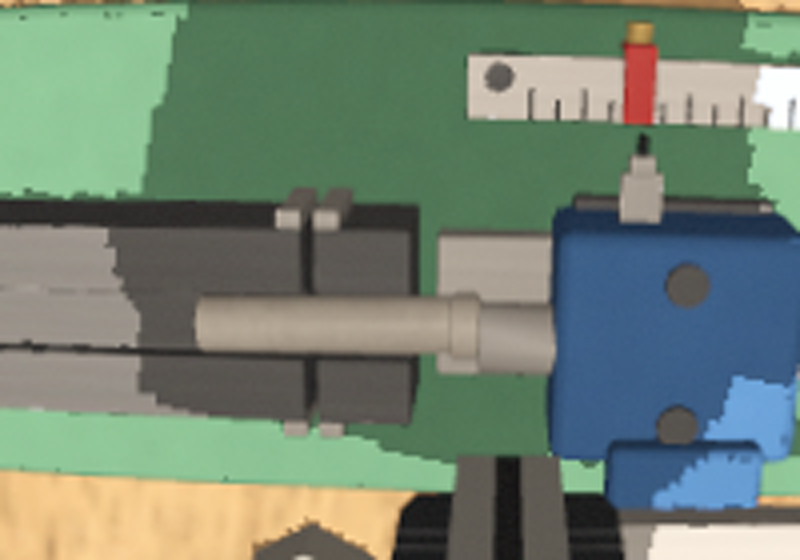

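The crop shows the pin head touching the anvil at (478,330). The pointer at (642,140) is level with the marker middle at (640,123), within about 0.4 mm, and the hand is clear.

```bash
python3 -c "
from workcell import job_done
print(job_done())"
```

```text
the job is handed in; nothing more can be done
None
```

The job is handed in: I rolled the stop by its wheel to within about 0.4 mm of the marker's middle and pushed the pin's head against the stop; the judge returned no verdict, so that is from my own last picture.

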